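Set the glaze scale's tare knob back to zero

TASK

The glaze scale on the potter's bench still has an old tare dialled in. Turn its tare knob (the bar-shaped knob beside the weighing pan) until its pointer reads zero, that is, stands at the long mark on the edge of the dial, then let go. Leave the pottery wheel's round speed knob, on the small box, as it is set.

Things in the scene. Friction and masses are not known exactly. Their poses are not given: they have to be found in the camera images.
- tare_knob (a joint): The scale's tare knob. 0 rad: its pointer stands exactly at the zero mark. Values grow clockwise seen from above; it starts at 0.6 to 1.4 rad, so it must be turned anticlockwise by that much. It stays where it is left (0.06 N m friction); stops only at -0.8 and +2.6 rad, so it can be overshot.
- tare_grip (a point): On the tare knob's vertical axis at grip height, 81 mm above the bench. The grip is an upright black bar 48 mm long, 14 wide, from 58 to 94 mm above the bench; under it a flat disc 50 mm across and a thin pointer reaching 41 mm from the axis. The point turns with the knob: x points along the bar to the pointer end (white line on the bar's top), y across the bar, z up. Steel pan centre: 145 mm away.
- zero_mark (a point): Middle of the zero mark: the one long thick black mark (22 x 6 mm) at the edge of the white dial (110 mm across, other marks short and thin), 55 mm from the knob's axis, 55 mm above the bench. Fixed on the grey scale (280 x 170 mm, 50 high), which stands firm. Seen from above with the mark at twelve o'clock, the pan (128 mm across, rim 77 mm above the bench) is left of the dial.
- speed_mark (a point): Outer end of the white line on top of the pottery wheel's speed knob, 20 mm from that knob's axis, 79 mm above the bench; it turns with that knob. The knob is round, black, 46 mm across and 26 mm tall, on a grey box 120 x 100 x 50 mm without a pan. Not to be turned.

How it is judged:
At the end, for the whole second after the job is handed in: The tare knob's pointer stands at the zero mark, within 0.18 rad (10 degrees) either side, at rest (value of joint tare_knob between -0.18 and 0.18 rad and velocity of joint tare_knob between -0.05 and 0.05 rad/s); the robot touches nothing.
It fails at once if the speed knob is turned (its mark moved by more than 7 mm, about 20 degrees) (distance of speed_mark from where it was at the start of the episode above 0.007 m).
It also fails if it takes over 32 s, if anything falls off the work surface, if the arm or the gripper's body presses on something with over 40 N, if the wrist force passes 120 N, or if a joint passes its speed limit or range.

ROBOT

A 6-joint arm with a two-finger parallel gripper is mounted at the origin on the work surface. World frame = base frame: x ahead of the robot, y to its left, z up, the work surface at z = 0. Lengths are in m, angles in rad, forces in N, time in s.
With the tool pointing down it reaches from about 0.35 to 0.775 m from the base axis. Payload 7.3 kg.
Tool frame: the origin (TCP) lies at the centre of the arm's flange, where the gripper is bolted on; the fingertips stand 178 mm ahead of it and the grasp point (between the pads) lies 159 mm ahead of it; z points along the fingers, y is the line along which they close (so a half turn about z gives the same grasp; the last joint's range is limited). The gripper opens to 92 mm and grips with 3 to 60 N. Pads are 19 mm wide; open, the fingers measure 130 mm over their backs; the gripper's body (75 mm by 190 mm) begins 47 mm behind the grasp point.
Start: joints at [1.202, 0.342, 1.524, -0, 1.275, -0.146], TCP at [0.116, 0.512, 0.405] pointing down, gripper open.
Joint ranges: [-2.53, 2.53], [-0.77, 2.02], [0.04, 2.7], [-1, 4.14], [0.28, 2.66], [-3.11, 3.11]. Speed limits (rad/s): [2.57, 2.57, 3.14, 3.14, 3.14, 3.14].

INTERFACE

Orientations are given as [roll, pitch, yaw] about the fixed x, y, z axes, in that order (R = Rz(yaw) Ry(pitch) Rx(roll)).
In Python, from cell import telemetry, vision, ticket gives the robot as it stands.
- The arm moves only by the shell command python3 -m crank 'ROWS' [FORCE]. ROWS is JSON, a list of rows, each a list of 5 numbers: the gripper command: -1 is shut, 1 is fully open, values between are in proportion, then the shift along the tool's x, y, z in mm, then the turn about the tool's z in rad. In form: [[fingers, dx, dy, dz, roll], ...]. A call has 1 to 12 rows; each row is the pose to reach, as a shift and turn from the pose commanded when the call began, along the tool's axes at that moment; what a row does not reach only later rows make up. A row lasts 1/12 s, in which the tool goes at most 41.7 mm and 7.16 degrees, less where a joint would pass 70% of its speed; a pose out of reach is approached as far as the arm can. A call with a gripper value outside its range is refused whole. The fingers move at their own pace and stop on an object; FORCE is the grip in N (left out, the last holds). Time passes only in rows, so rows that repeat a pose let the fingers close. It gives the time, the measured TCP pose, the force, the opening and the grip force at its end, in the units of the state.
- telemetry.observe(): the state, without advancing time (a new reading comes with each control period).
- vision.read_camera(name): name is "scene" or "top" or "wrist"; returns (picture, depth): 420x560x3 uint8, red, green, blue; 420x560 float32, m along the optical axis (not along the pixel's ray), 0 where there is no reading.
- vision.get_calibration(name): a dict with "camera_matrix" (3x3 intrinsics, pixels), "rvec" (rotation vector, rad) and "tvec" (3), from world to camera coordinates, as OpenCV has them. Camera axes: x right, y down, z forward; pixel columns grow to the right and rows downward; lengths in m; the calibration is good to about 2 mm. A picture is of the moment at which its call begins: read the wrist's pose just before it. get_calibration takes no time and is no camera call; for the wrist camera it gives the pose at the moment of the call.
- ticket.hand_in(): hands the job in; it is judged then, once.
The state is a dict: "time": time; "qpos": joint angles; "qvel": joint speeds; "joint_efforts": joint torques, N m; "tool_pos": TCP position; "tool_rot": TCP orientation; "contact_force": force on the tool from outside, world axes, zero at the start; "torque": the same for the moment, N m; "opening": finger opening in m; "grip_force": force on a finger pad.
Only numpy, scipy, OpenCV 4.12 (cv2) and the standard library are available. Lean on these libraries where they do the work, as an engineer would, in place of code of your own. Each camera call takes 0.05 s, during which the arm holds its last target. There are 200 camera calls.

## Working session

There is one attempt and no reset: what is moved stays moved. The work goes in short steps, Python scripts to look and compute and a shell command to move; the robot and the scene stay as the last step left them, time stands still between calls to the robot, and variables do not carry over. Pictures are saved under pics/ and viewed, at most 10 in all, crops included, and the job is handed in when it is done.

```bash
mkdir -p pics; ls; cat > h.py <<'E'
import numpy as np, cv2
from cell import telemetry, vision, ticket
def cam(n):
    c=vision.get_calibration(n); K=np.array(c["camera_matrix"],float); R=cv2.Rodrigues(np.array(c["rvec"],float))[0]; t=np.array(c["tvec"],float).ravel()
    return K,R,t
def ray(C,u,v,z):
    K,R,t=C; d=R.T@np.linalg.solve(K,[u,v,1.]); o=-R.T@t
    return o+d*(z-o[2])/d[2]
def proj(C,p):
    K,R,t=C; q=K@(R@np.array(p)+t); return q[:2]/q[2]
E
python3 - <<'E'
from h import *
s=telemetry.observe(); print(s)
for n in("top","wrist"):
    C=cam(n); p,d=vision.read_camera(n); cv2.imwrite(f"pics/{n}0.png",p[:,:,::-1]); np.savez(f"{n}0.npz",p=p,d=d,K=C[0],R=C[1],t=C[2]); print(n,-C[1].T@C[2])
E
```

```text
pics
{'time': 0.0, 'qpos': array([ 1.20199686e+00,  3.42699711e-01,  1.52498523e+00,  1.75429330e-05,
        1.27539848e+00, -1.46001079e-01]), 'qvel': array([ 4.65635177e-04,  1.83734288e-03,  6.61637677e-05, -1.19054707e-03,
        1.54710787e-05,  1.06135127e-03]), 'joint_efforts': array([ 3.39172648e-04, -4.31236589e+01, -2.44215542e+01,  7.18376739e-02,
        5.61086484e-02, -1.53141068e-04]), 'tool_pos': array([0.11593307, 0.51190647, 0.4040678 ]), 'tool_rot': array([-3.14012019e+00, -2.33477667e-04,  2.91878897e+00]), 'contact_force': array([-0.31138485, -1.36686988, -0.15803324]), 'torque': array([-0.01433427, -0.02485705, -0.02786269]), 'grip_force': 0.0, 'opening': 0.0919106692314612}
top [ 0.49452096 -0.0303898   1.00477949]
wrist [0.03374594 0.52991971 0.38418848]
```

View pics/top0.png

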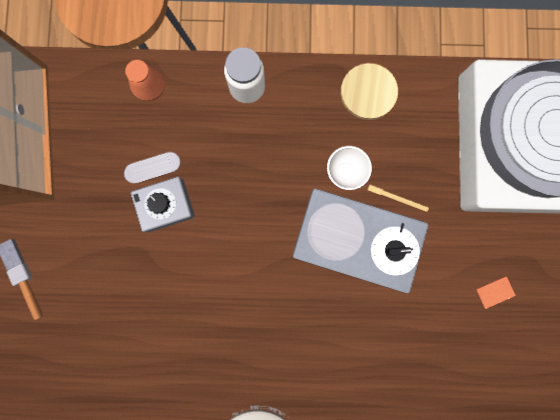

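The top view shows the scale with its dial centre near (396,251), the long zero mark near (402,228) and the pointer towards (413,250). The speed box is at (160,204).

```bash
python3 - <<'E'
from h import *
f=np.load("top0.npz"); p=f["p"]; C=(f["K"],f["R"],f["t"])
sub=p[190:300,340:450]; cv2.imwrite("pics/crop0.png",cv2.resize(sub,None,fx=5,fy=5,interpolation=cv2.INTER_CUBIC)[:,:,::-1])
m=np.zeros(p.shape[:2],np.uint8); m[215:290,362:432]=(p.min(2)>215)[215:290,362:432]
c=max(cv2.findContours(m,0,1)[0],key=cv2.contourArea); h=cv2.convexHull(c)
w=np.array([ray(C,*q[0],0.052)[:2] for q in h]); (cx,cy),r=cv2.minEnclosingCircle((w*1000).astype(np.float32)); print("dial",cx,cy,r)
z=ray(C,402,228,.055); print("zero~",z, np.linalg.norm(z[:2]*1000-[cx,cy]))
a=ray(C,413,250,.06);b=ray(C,397,251,.094);print(a,b)
for q in [(397,251),(380,240),(340,232),(320,270)]: print(q,f["d"][q[1],q[0]])
print("rows: up in image ->",ray(C,280,100,0),"right",ray(C,500,210,0),ray(C,160,204,.08))
E
```

```text
dial 482.012451171875 -304.18963623046875 55.90703582763672
zero~ [ 0.5331434  -0.31967136  0.055     ] 53.42338410839356
[ 0.48362707 -0.34297044  0.06      ] [ 0.48101154 -0.29666949  0.094     ]
(397, 251) 0.90572053
(380, 240) 0.95090157
(340, 232) 0.9325667
(320, 270) 0.99637866
rows: up in image -> [ 0.84692239 -0.0331643   0.        ] right [ 0.58494948 -0.5756727   0.        ] [0.57284978 0.23016226 0.08      ]
```

View pics/crop0.png

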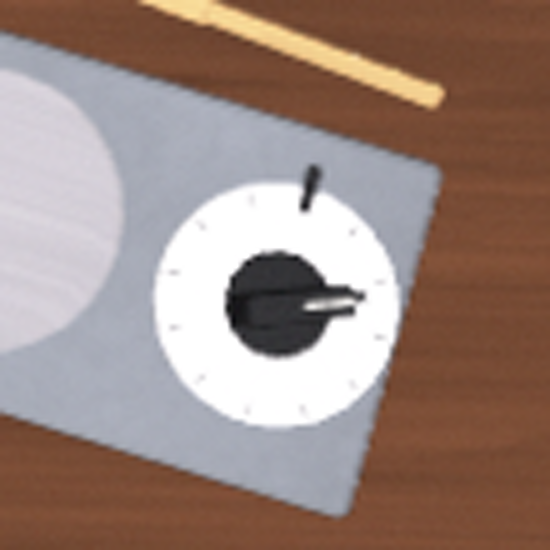

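```bash
cat > to.py <<'E'
import sys
from h import *
s=telemetry.observe(); from scipy.spatial.transform import Rotation as Ro
R=Ro.from_euler('xyz',s["tool_rot"]).as_matrix(); g=np.array([float(x) for x in sys.argv[1:4]]); yaw=float(sys.argv[4])
print("shift mm",(R.T@(g-s["tool_pos"])*1000).round(1),"roll",round(-(yaw-s["tool_rot"][2]),3),"t",s["time"])
E
python3 -m crank '[[0.3,-436,-324,0,1.25],[0.3,-436,-324,0,1.25],[0.3,-436,-324,0,1.25],[0.3,-436,-324,0,1.25],[0.3,-436,-324,0,1.25],[0.3,-436,-324,0,1.25],[0.3,-436,-324,0,1.25],[0.3,-436,-324,0,1.25],[0.3,-436,-324,0,1.25],[0.3,-436,-324,0,1.25],[0.3,-436,-324,0,1.25],[0.3,-436,-324,0,1.25]]' 20
python3 to.py 0.482 -0.304 0.36 1.67
```

```text
time: 1.1
tool_pos: [0.4423, 0.1305, 0.4046]
tool_rot: [-3.141, -0.0, 1.668]
contact_force: [0.3, 1.2, 0.9]
opening: 0.0597
grip_force: 0.0
shift mm [-436.3   -2.6   44.5] roll -0.002 t 1.1
```

```bash
python3 -m crank '[[0.1,-430,-3,44,0],[0.1,-430,-3,44,0],[0.1,-430,-3,44,0],[0.1,-430,-3,44,0],[0.1,-430,-3,44,0],[0.1,-430,-3,44,0],[0.1,-430,-3,44,0],[0.1,-430,-3,44,0],[0.1,-430,-3,44,0],[0.1,-430,-3,44,0],[0.1,-430,-3,44,0],[0.1,-430,-3,44,0]]'
python3 -m crank '[[0.1,0,0,0,0],[0.1,0,0,0,0],[0.1,0,0,0,0]]'
python3 - <<'E'
from h import *
C=cam("wrist"); p,d=vision.read_camera("wrist"); cv2.imwrite("pics/w1.png",p[:,:,::-1]); np.savez("w1.npz",p=p,d=d,K=C[0],R=C[1],t=C[2]); print(telemetry.observe()["tool_pos"],-C[1].T@C[2],proj(C,[.482,-.304,.094]))
E
```

```text
time: 2.1
tool_pos: [0.4802, -0.2991, 0.3593]
tool_rot: [-3.14, -0.0, 1.665]
contact_force: [-0.3, 0.6, 0.7]
opening: 0.0503
grip_force: 0.0
time: 2.35
tool_pos: [0.4807, -0.2941, 0.3609]
tool_rot: [3.142, -0.001, 1.671]
contact_force: [0.2, 0.3, 0.7]
opening: 0.0506
grip_force: 0.0
[ 0.48079278 -0.29415467  0.36108671] [ 0.47230092 -0.21087408  0.34109267] [278.14587099 223.96073314]
```

View pics/w1.png

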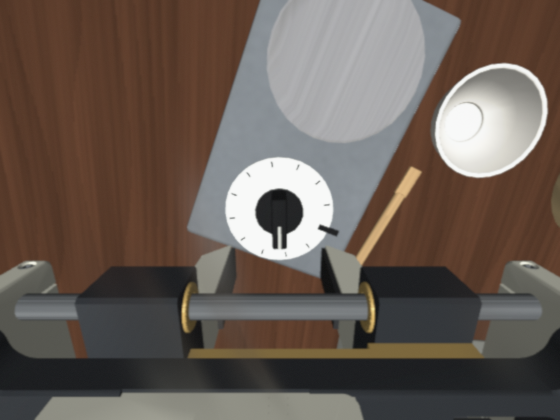

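The wrist view shows the bar upright in the picture, from (279,195) to (280,247). The dial centre is near (279,209) and the zero mark near (328,231).

```bash
python3 - <<'E'
from h import *
f=np.load("w1.npz"); p=f["p"]; C=(f["K"],f["R"],f["t"])
W=(p.min(2)>200).astype(np.uint8); m=np.zeros_like(W); m[150:262,215:340]=W[150:262,215:340]
n,l,st,_=cv2.connectedComponentsWithStats(m); k=1+np.argmax(st[1:,4]); q=np.argwhere(l==k)[:,::-1].astype(np.float32)
h=cv2.convexHull(q)[:,0]; h=h[h[:,1]<245]
w=np.array([ray(C,*x,0.053)[:2]*1000 for x in h]); A=np.c_[2*w,np.ones(len(w))]; s=np.linalg.lstsq(A,(w**2).sum(1),rcond=None)[0]; c=s[:2]; print("dial",c,np.sqrt(s[2]+c@c))
B=np.zeros_like(W); B[222:240,312:345]=(p.max(2)<60)[222:240,312:345]; z=np.argwhere(B)[:,::-1].mean(0); Z=ray(C,*z,.055)[:2]*1000
print("zero px",z,Z,np.linalg.norm(Z-c),"ang",np.arctan2(*(Z-c)[::-1]))
L=np.zeros_like(W); L[222:256,272:288]=(p.min(2)>120)[222:256,272:288]
n,l,st,ce=cv2.connectedComponentsWithStats(L)
for k in range(1,n):
    print(st[k])
    if st[k,4]>25:
        q=np.argwhere(l==k)[:,::-1]; X=np.array([ray(C,*x,.094)[:2]*1000 for x in q]).astype(np.float32); print(X.mean(0),X.mean(0)-c,cv2.fitLine(X,2,0,.01,.01).ravel())
E
```

```text
dial [ 482.83374973 -305.28775347] 55.07690964567368
zero px [328.92537313 230.1641791 ] [ 536.8616677  -320.31187066] 56.07798158028518 ang -0.27122798142586796
[272 227  16  29 233]
[ 485.57837 -324.91003] [  2.74461941 -19.62228071] [ 8.8670187e-02 -9.9606103e-01  4.8557831e+02 -3.2491003e+02]
```

```bash
python3 to.py 0.4828 -0.305 0.243 1.675
```

```text
shift mm [-11.    0.9 118.1] roll -0.004 t 2.4
```

```bash
python3 -m crank '[[0.1,-11,1,20,0],[0.1,-11,1,45,0],[0.1,-11,1,70,0],[0.1,-11,1,95,0],[0.1,-11,1,110,0],[0.1,-11,1,118,0],[0.1,-11,1,118,0],[0.1,-11,1,118,0],[0.1,-11,1,118,0]]' 15; python3 to.py 0.4828 -0.305 0.243 1.675
```

```text
time: 3.15
tool_pos: [0.4832, -0.3065, 0.2441]
tool_rot: [3.14, 0.002, 1.669]
contact_force: [0.6, -0.5, -0.5]
opening: 0.0502
grip_force: 0.0
shift mm [ 1.5 -0.2  1.1] roll -0.006 t 3.15
```

```bash
python3 -m crank '[[-1,1,0,0,0],[-1,1,0,0,0],[-1,1,0,0,0],[-1,1,0,0,0],[-1,1,0,0,0],[-1,1,0,0,0],[-1,1,0,0,0],[-1,1,0,0,0],[-1,1,0,0,0]]' 15
```

```text
time: 3.9
tool_pos: [0.4827, -0.3056, 0.2428]
tool_rot: [3.141, 0.0, 1.669]
contact_force: [1.8, -0.4, 0.6]
opening: 0.0135
grip_force: 15.0
```

```bash
python3 -m crank '[[-1,0,0,0,-0.1],[-1,0,0,0,-0.2],[-1,0,0,0,-0.3],[-1,0,0,0,-0.4],[-1,0,0,0,-0.5],[-1,0,0,0,-0.6],[-1,0,0,0,-0.7],[-1,0,0,0,-0.8],[-1,0,0,0,-0.9],[-1,0,0,0,-1.0],[-1,0,0,0,-1.1],[-1,0,0,0,-1.18]]'
python3 -m crank '[[-1,0,0,0,0],[-1,0,0,0,0],[-1,0,0,0,0],[0.1,0,0,0,0],[0.1,0,0,0,0],[0.1,0,0,0,0],[0.1,0,0,0,0],[0.1,0,0,0,0],[0.1,0,0,0,0],[0.1,0,0,0,0],[0.1,0,0,0,0]]'
```

```text
time: 4.9
tool_pos: [0.4832, -0.3051, 0.2428]
tool_rot: [3.14, 0.002, 2.853]
contact_force: [4.8, 3.1, -1.2]
opening: 0.0141
grip_force: 15.0
time: 5.82
tool_pos: [0.4825, -0.3056, 0.2427]
tool_rot: [3.142, -0.0, 2.849]
contact_force: [0.7, -0.6, -1.2]
opening: 0.0503
grip_force: 0.0
```

```bash
python3 -m crank '[[0.1,0,0,-20,0],[0.1,0,0,-50,0],[0.1,0,0,-80,0],[0.1,0,0,-118,0],[0.1,0,0,-118,0],[0.1,0,0,-118,0],[0.1,0,0,-118,0],[0.1,0,0,-118,0]]'
python3 - <<'E'
from h import *
C=cam("wrist"); p,d=vision.read_camera("wrist"); c=np.array([.4828,-.3053]); u=proj(C,[*c,.055]).astype(int); print(u)
np.savez("w2.npz",p=p,K=C[0],R=C[1],t=C[2])
x,y=max(u[0]-70,0),max(u[1]-70,0); print("crop origin",x,y,"x5"); cv2.imwrite("pics/w2.png",cv2.resize(p[y:y+115,x:x+140],None,fx=5,fy=5)[:,:,::-1])
E
```

```text
time: 6.48
tool_pos: [0.4822, -0.3054, 0.3592]
tool_rot: [3.14, -0.003, 2.849]
contact_force: [0.9, 1.1, 0.8]
opening: 0.0502
grip_force: 0.0
[278 202]
crop origin 208 132 x5
```

View pics/w2.png

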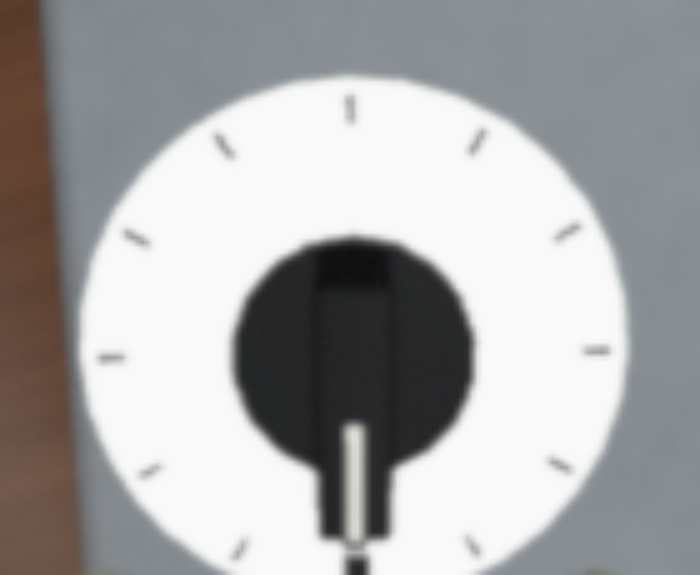

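In the crop, the white line runs from (354,425) to (354,545) and the long mark starts at (357,560). They line up to within about 2 degrees, and the gripper is clear of the knob.

```bash
python3 -c "
from cell import ticket,telemetry
print(ticket.hand_in())"
```

```text
the job is handed in; nothing more can be done
None
```

I turned the tare knob about 1.18 rad anticlockwise and let go. The close-up shows its pointer within about 2 degrees of the zero mark. The arm never went near the speed knob, and the job was handed in at about 6.5 s; no verdict came back.

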